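# Emboss the sample label with the red hand stamp

## Robot

A 6-joint arm with a two-finger parallel gripper is mounted at the origin on a cart in front of the work surface, level with it; the furniture and walls round the work are solid. World frame = base frame: x ahead of the robot, y to its left, z up, the work surface at z = 0. Lengths are in m, angles in rad, forces in N, time in s.
With the tool pointing down it reaches from about 0.325 to 0.9 m from the base axis. Payload 3.5 kg.
Tool frame: the origin (TCP) lies between the finger pads; the fingertips stand 25 mm ahead of it and the grasp point (between the pads) lies 6 mm ahead of it; z points along the fingers, y is the line along which they close (so a half turn about z gives the same grasp; the last joint's range is limited). The gripper opens to 85 mm and grips with 20 to 120 N. Pads are 22 mm wide; open, the fingers measure 114 mm over their backs; the gripper's body (76 mm by 85 mm) begins 54 mm behind the grasp point. The pads swing forward as they close: fully open they stand 13 mm farther back than shut.
Start: joints at [1.19, 0.276, -0.026, 1.268, 0, 1.467], TCP at [0.171, 0.601, 0.219] pointing down, gripper open.
Joint ranges: [-3.12, 3.12], [-0.85, 1.88], [-1.08, 1.24], [-1.95, 2.15], [-1.57, 1.53], [-3.14, 3.14]. Speed limits (rad/s): [2.57, 2.57, 3.14, 3.14, 3.14, 3.14].

## Interface

Orientations are given as a rotation vector (axis times angle).
In Python, from station import manip, capture, ticket gives the robot as it stands.
- The arm moves only by the tool servo_tool, never from a script. Its argument "commands" is one flat list of numbers, 7 for each row, row after row: the turn, a rotation vector about the tool's x, y, z in units of 30 degrees (1.0 is 30 degrees), then the shift along the tool's x, y, z in units of 0.6 m (1.0 is 0.6 m), then the opening, from 0 (shut) to 1 (fully open). In form: [rx, ry, rz, x, y, z, jaw, rx, ry, rz, x, y, z, jaw, ...]. A call has exactly 5 rows; each row is the pose to reach, as a shift and turn from the pose commanded when the call began, along the tool's axes at that moment; what a row does not reach only later rows make up. A row lasts 1/10 s, in which the tool goes at most 50 mm and 8.59 degrees, less where a joint would pass 70% of its speed; a pose out of reach is approached as far as the arm can. A call with a number of a shift or a turn outside -1 to 1 is refused whole. A call with a gripper value outside its range is refused whole. The fingers move at their own pace and stop on an object; "newtons" is the grip in N (left out, the last holds). Time passes only in rows, so rows that repeat a pose let the fingers close, or fill a call up. It gives the time, the measured TCP pose, the force, the opening and the grip force at its end, in the units of the state.
- manip.get_obs(): the state, without advancing time (a new reading comes with each control period).
- capture(name): name is "scene" or "top" or "wrist"; returns a dict with "pixels" (384x512x3 uint8, blue, green, red), "fov_y" (degrees; the focal length in pixels is half the picture's height over the tangent of half this angle, whatever the lens; pixels are square), "cx", "cy" (the principal point, pixels), "k1" (the pictures are not rectified: a ray, as slopes to the right and down, at radius r is drawn at 1 + k1 r^2 times it, then the intrinsics apply), "cam_to_world" (4x4, takes a point from camera to world coordinates). Camera axes: x right, y down, z forward; pixel columns grow to the right and rows downward; lengths in m; the calibration is good to about 2 mm. A picture is of the moment at which its call begins. There is no depth.
- ticket.job_done(): hands the job in; it is judged then, once.
The state is a dict: "time_s": time; "joints": joint angles; "joint_velocities": joint speeds; "joint_efforts": joint torques, N m; "position": TCP position; "ee_rot": TCP orientation; "ft_force": force on the tool from outside, world axes, zero at the start; "ft_torque": the same for the moment, N m; "gripper_width": finger opening in m; "gripper_force": force on a finger pad.
Only numpy, scipy, OpenCV 4.12 (cv2) and the standard library are available. Lean on these libraries where they do the work, as an engineer would, in place of code of your own. Each camera call takes 0.05 s, during which the arm holds its last target. There are 200 camera calls.

## Task

Take the red-handled hand stamp and emboss the sample label inside its red ring: set the stamp's face squarely down in the ring, press the sprung plate about halfway down without ramming it, hold it there for a second, then lift straight off without sliding. Stand the red stamp upright back on the dark mat and let go of it; leave the blue stamp as it stands.

Things in the scene. Friction and masses are not known exactly. Their poses are not given: they have to be found in the camera images.
- red_stamp: hand stamp with a red cylindrical handle, standing upright on the dark mat. 90 mm tall in all: round flat face and brass foot 34 mm across from 0 to 13 mm, neck 18 mm across up to 22 mm, handle 26 mm across from 26 to 83 mm, then a rounded top. Its origin is the centre of its face (underside); its z axis points up through the handle. About 120 g; it is round, so its yaw does not matter
- blue_stamp: hand stamp of the same shape and size with a blue handle, standing on the same mat, 85 to 115 mm from the red one centre to centre; either may be the left one. Origin at the centre of its face. Not needed: leave it alone
- stamp_mat: flat dark rubber mat with a grey top, 100 x 200 x 4 mm (x, y, z), fixed to the worktop; its origin is the centre of its underside, so its top is 4 mm above the origin. x and y run along its short and long side
- label_plate: sprung metal plate 74 x 134 mm with a white label, over a fixed grey base 94 x 154 mm at any yaw. Origin: centre of the label's RED ring (44 mm inside) on the top surface, 34 mm above the worktop; the blue ring's centre lies 60 mm along -y. Moves only straight down, 8 mm at most, and springs back: starts to sink at about 2 N, 4 mm down at 7 N, stop at 12 N. z is up

How it is judged:
By the outcome, as a careful person would: the job done as asked, in the order asked, and still so for the second after the job is handed in, with the robot touching nothing.
It also fails if it takes over 45 s, if anything falls off the work surface, if the arm or the gripper's body presses on something with over 40 N, if the wrist force passes 120 N, or if a joint passes its speed limit or range.

## Working session

There is one attempt and no reset: what is moved stays moved. The work goes in short steps, Python scripts to look and compute and a tool call to move; the robot and the scene stay as the last step left them, time stands still between calls to the robot, and variables do not carry over. Pictures are saved under pics/ and viewed, at most 10 in all, crops included, and the job is handed in when it is done.

Besides the shell and the picture viewer there is one more tool, called after "Request:" by a JSON object that holds its "name" and its "arguments", one argument or row to a line. servo_tool: Moves the arm, as the interface text tells. Shifts and turns lie within -1 to 1; 1 stands for 0.6 m of shift or 30 degrees of turn. Its arguments: {"type":"object","properties":{"commands":{"type":"array","items":{"type":"number"}},"newtons":{"type":"number"}},"required":["commands"]}

```bash
mkdir -p pics; cat > h.py <<'E'
import numpy as np, cv2
from station import manip, capture, ticket
from scipy.spatial.transform import Rotation as R
def ray(c,u,v):
    f=192/np.tan(np.radians(c["fov_y"])/2)
    d=np.array([(u-c["cx"])/f,(v-c["cy"])/f]); s=d.copy()
    for _ in range(20): s=d/(1+c["k1"]*(s@s))
    T=np.array(c["cam_to_world"]); return T[:3,3],T[:3,:3]@np.r_[s,1]
def onz(c,u,v,z):
    o,d=ray(c,u,v); return o+d*(z-o[2])/d[2]
def proj(c,p):
    f=192/np.tan(np.radians(c["fov_y"])/2)
    T=np.array(c["cam_to_world"]); q=T[:3,:3].T@(np.array(p)-T[:3,3]); s=q[:2]/q[2]
    s=s*(1+c["k1"]*(s@s)); return s*f+[c["cx"],c["cy"]]
def mask(c,col):
    h=cv2.cvtColor(c["pixels"],cv2.COLOR_BGR2HSV).astype(int)
    H,S,V=h[...,0],h[...,1],h[...,2]
    m=((H<8)|(H>172)) if col=="red" else (abs(H-112)<12)
    return (m&(S>110)&(V>50)).astype(np.uint8)
def blobs(c,col,amin=40):
    n,l,s,ce=cv2.connectedComponentsWithStats(mask(c,col))
    return [(s[i].tolist(),ce[i].round(1).tolist()) for i in range(1,n) if s[i][4]>=amin]
def rel(p):
    "commanded-frame shift in units to bring TCP to p"
    o=manip.get_obs(); return R.from_rotvec(o["ee_rot"]).inv().apply(np.array(p)-o["position"])/0.6
E
python3 - <<'E'
from h import *
o=manip.get_obs(); print({k:np.round(v,3).tolist() for k,v in o.items()})
ims=[]
for n in["scene","top","wrist"]:
    c=capture(n); ims.append(c["pixels"]); print(n,c["fov_y"],np.round(c["cam_to_world"],3).tolist())
    for col in("red","blue"): print(col,blobs(c,col))
cv2.imwrite("pics/a.png",np.hstack([ims[1],ims[2]])[:, :] if 0 else cv2.resize(np.vstack([np.hstack(ims[:2]),np.hstack([ims[2],ims[2]*0])]),(800,600)))
E
```

```text
{'time_s': 0.0, 'joints': [1.19, 0.277, -0.028, 1.268, 0.0, 1.467], 'joint_velocities': [-0.0, 0.001, 0.001, -0.0, -0.001, -0.001], 'joint_efforts': [0.0, -44.551, 29.52, 0.016, 0.0, 0.0], 'position': [0.171, 0.6, 0.218], 'ee_rot': [-0.435, -3.111, 0.003], 'ft_force': [-0.35, -0.232, -0.176], 'ft_torque': [0.047, 0.02, 0.029], 'gripper_force': 0.0, 'gripper_width': 0.085}
scene 50.03410823749069 [[0.796, -0.339, 0.502, -0.022], [-0.605, -0.416, 0.679, -0.691], [-0.022, -0.844, -0.536, 0.621], [0.0, 0.0, 0.0, 1.0]]
red [([195, 158, 9, 22, 130], [198.9, 168.4]), ([272, 167, 26, 13, 172], [284.7, 172.5]), ([375, 193, 16, 12, 161], [382.5, 198.4])]
blue [([210, 173, 9, 22, 150], [214.5, 183.5])]
top 55.63889118557107 [[0.028, -0.985, 0.168, 0.365], [-1.0, -0.026, 0.013, 0.027], [-0.009, -0.168, -0.986, 0.961], [0.0, 0.0, 0.0, 1.0]]
red [([116, 73, 11, 13, 69], [120.7, 78.2]), ([466, 74, 15, 15, 147], [472.9, 81.6]), ([340, 106, 15, 16, 186], [347.1, 113.7]), ([204, 113, 30, 29, 487], [218.3, 126.9]), ([166, 204, 11, 11, 90], [170.8, 208.7])]
blue [([206, 209, 11, 10, 77], [210.9, 213.8])]
wrist 71.0924946480713 [[0.275, 0.922, 0.272, 0.103], [0.961, -0.263, -0.079, 0.62], [-0.002, 0.283, -0.959, 0.372], [0.0, 0.0, 0.0, 1.0]]
red [([97, 368, 20, 16, 215], [107.7, 376.3])]
blue []
```

View pics/a.png

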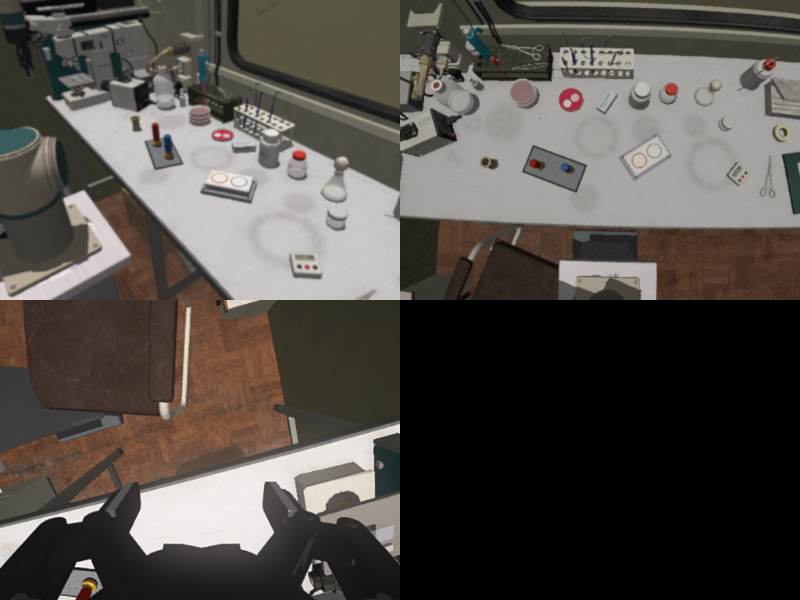

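The top view shows the red stamp at about (171,209), the blue one at (211,214) and the label plate near (313,200). Next I'll get positions for these and a close-up of the plate.

```bash
cat > m.py <<'E'
from h import *
def ring(c,roi,save=None):
    x,y,w,h=roi; p=c["pixels"][y:y+h,x:x+w].astype(int)
    m=((p[...,2]-p[...,0]>25)&(p[...,2]-p[...,1]>15)).astype(np.uint8)
    b=((p[...,0]-p[...,2]>15)).astype(np.uint8)
    out=[]
    for k in(m,b):
        n,l,s,ce=cv2.connectedComponentsWithStats(k,connectivity=8)
        for i in range(1,n):
            if s[i][4]>25:
                q=np.argwhere(l==i)[:,::-1].astype(np.float32)
                e=cv2.fitEllipse(cv2.convexHull(q)) if len(q)>5 else None
                out.append(("rb"[k is b],int(s[i][4]),(np.array(e[0])+[x,y]).round(2),np.round(e[1],1)))
    if save: cv2.imwrite(save,cv2.resize(c["pixels"][y:y+h,x:x+w],None,fx=4,fy=4))
    return out
E
python3 - <<'E'
from m import *
t=capture("top"); 
for uv in [(170.8,208.7),(210.9,213.8)]: print("stamp",onz(t,*uv,0.075).round(4))
for r in ring(t,(270,165,90,75),"pics/b.png"): print(r, onz(t,*r[2],0.034).round(4))
im=cv2.resize(t["pixels"][170:260,130:360],None,fx=3.4,fy=3.4,interpolation=cv2.INTER_CUBIC); cv2.imwrite("pics/b.png",im)
E
```

```text
stamp [0.4588 0.2425 0.075 ]
stamp [0.4491 0.1425 0.075 ]
('r', 116, array([305.64, 204.95]), array([19.6, 20.2])) [ 0.4822 -0.0943  0.034 ]
```

View pics/b.png

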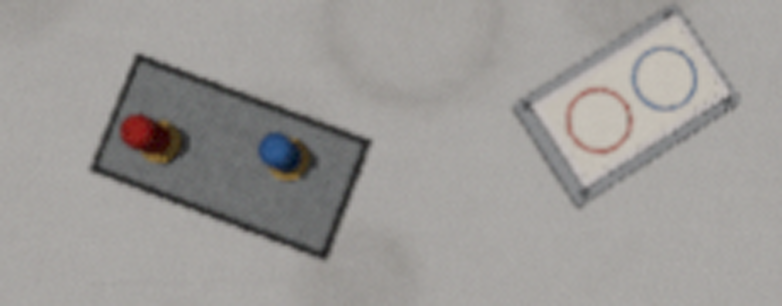

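The red ring is the left one on the plate, at about (0.482,-0.094). The red stamp is the left one, near (0.459,0.2425). Now I'll work out the approach move.

```bash
python3 - <<'E'
from h import *
print(rel([0.459,0.2425,0.2]).round(4))
E
```

```text
[-0.6249 -0.4423  0.031 ]
```

Request:
{"name": "servo_tool", "arguments": {
  "commands": [0,0,0,-0.065,-0.046,0.003,1,0,0,0,-0.13,-0.092,0.006,1,0,0,0,-0.195,-0.138,0.009,1,0,0,0,-0.26,-0.184,0.012,1,0,0,0,-0.32,-0.227,0.016,1],
  "newtons": 60
}}

```text
time_s: 0.7
position: [0.3196, 0.4157, 0.2093]
ee_rot: [0.435, 3.111, -0.0]
ft_force: [0.6, -0.1, 0.5]
gripper_width: 0.0853
gripper_force: 0.0
```

Request:
{"name": "servo_tool", "arguments": {
  "commands": [0,0,0,-0.06,-0.043,0.003,1,0,0,0,-0.12,-0.086,0.006,1,0,0,0,-0.18,-0.129,0.009,1,0,0,0,-0.24,-0.172,0.012,1,0,0,0,-0.305,-0.215,0.015,1]
}}

```text
time_s: 1.2
position: [0.4598, 0.2416, 0.2003]
ee_rot: [-0.435, -3.111, -0.0]
ft_force: [0.1, 0.6, 0.2]
gripper_width: 0.0855
gripper_force: 0.0
```

```bash
python3 - <<'E'
from h import *
o=manip.get_obs(); print(o["time_s"],np.round(o["position"],4),np.round(o["ee_rot"],4),np.round(o["ft_force"],2))
w=capture("wrist"); cv2.imwrite("pics/c.png",w["pixels"])
for c in("red","blue"):
  for b in blobs(w,c): print(c,b)
print(proj(w,[.459,.2425,.094]),proj(w,[.459,.2425,.004]))
E
```

```text
1.2 [0.4598 0.2416 0.2003] [-4.3450e-01 -3.1112e+00 -3.0000e-04] [0.15 0.64 0.17]
red ([488, 171, 16, 13, 103], [496.1, 176.4])
red ([250, 173, 12, 8, 44], [255.2, 176.8])
red ([18, 234, 32, 31, 131], [34.5, 248.2])
red ([216, 299, 48, 18, 386], [239.5, 306.7])
red ([399, 334, 20, 22, 198], [408.0, 345.1])
red ([420, 368, 18, 16, 183], [427.1, 376.5])
[258.48967679 181.4195542 ] [258.25592554 163.76461527]
```

View pics/c.png

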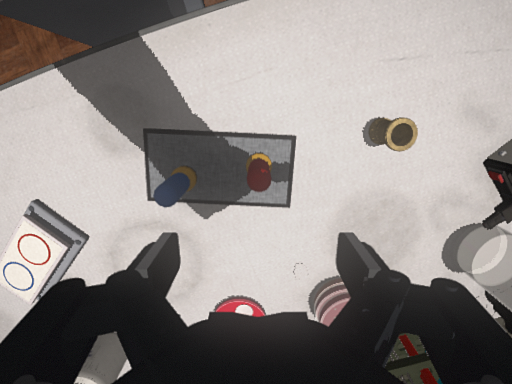

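The wrist view shows the red stamp in shadow at about (259,174), blue at (173,187), and the plate's red ring at (34,249). I'll refine the stamp from all three cameras and the ring from the wrist view.

```bash
python3 - <<'E'
from m import *
def red(c,roi):
    x,y,w,h=roi; p=cv2.cvtColor(c["pixels"][y:y+h,x:x+w],cv2.COLOR_BGR2HSV).astype(int)
    m=(((p[...,0]<7)|(p[...,0]>170))&(p[...,1]>120)&(p[...,2]>25)).astype(np.uint8)
    n,l,s,ce=cv2.connectedComponentsWithStats(m); i=1+np.argmax(s[1:,4])
    return s[i]+[x,y,0,0,0],ce[i]+[x,y]
w=capture("wrist");s=capture("scene");t=capture("top")
P=[]
for n,c,roi in(("w",w,(225,145,70,60)),("s",s,(185,145,24,45)),("t",t,(155,190,35,35))):
    b,ce=red(c,roi); print(n,b,ce.round(1)); P.append((c,ce))
    for z in(.05,.062,.075,.09): print(z,onz(c,*ce,z).round(4))
for r in ring(w,(0,220,75,90)): print(r,onz(w,*r[2],.034).round(4))
for r in ring(s,(255,210,80,50)): print(r,onz(s,*r[2],.034).round(4))
E
```

```text
w [256 161  18  13 137] [265.2 166.9]
0.05 [0.4615 0.2462 0.05  ]
0.062 [0.4589 0.2466 0.062 ]
0.075 [0.4561 0.2471 0.075 ]
0.09 [0.4529 0.2477 0.09  ]
s [196 159   8  21 114] [199.1 168.9]
0.05 [0.4632 0.2552 0.05  ]
0.062 [0.453  0.2353 0.062 ]
0.075 [0.4419 0.2138 0.075 ]
0.09 [0.4292 0.1889 0.09  ]
t [166 209  12   6  31] [171.1 211.5]
0.05 [0.4542 0.2472 0.05  ]
0.062 [0.4531 0.2443 0.062 ]
0.075 [0.4518 0.2412 0.075 ]
0.09 [0.4503 0.2376 0.09  ]
('r', 245, array([ 36.2 , 245.39]), array([28. , 37.3])) [ 0.4819 -0.0934  0.034 ]
('b', 139, array([ 20.75, 272.44]), array([24.2, 34.5])) [ 0.5153 -0.1432  0.034 ]
('r', 106, array([280.44, 227.63]), array([13.4, 21.9])) [ 0.4796 -0.0931  0.034 ]
```

Request:
{"name": "servo_tool", "arguments": {
  "commands": [0,0,0,0,0,0.03,1,0,0,0,0,0,0.06,1,0,0,0,0,0,0.09,1,0,0,0,0,0,0.115,1,0,0,0,0,0,0.115,1]
}}

```text
time_s: 1.9
position: [0.4561, 0.2436, 0.1291]
ee_rot: [-0.431, -3.107, 0.004]
ft_force: [-0.4, 0.9, -0.4]
gripper_width: 0.0854
gripper_force: 0.0
```

```bash
python3 - <<'E'
from m import *
o=manip.get_obs(); print(o["time_s"],np.round(o["position"],4))
w=capture("wrist"); print(proj(w,[.459,.2425,.094]),proj(w,[.459,.2425,.004]))
cv2.imwrite("pics/d.png",cv2.resize(np.clip(w["pixels"][90:260,150:370].astype(float)*1.8,0,255).astype(np.uint8),None,fx=3,fy=3,interpolation=cv2.INTER_CUBIC))
E
```

```text
1.9 [0.4561 0.2436 0.1291]
[257.73177663 211.50228132] [257.93079811 181.10746021]
```

View pics/d.png

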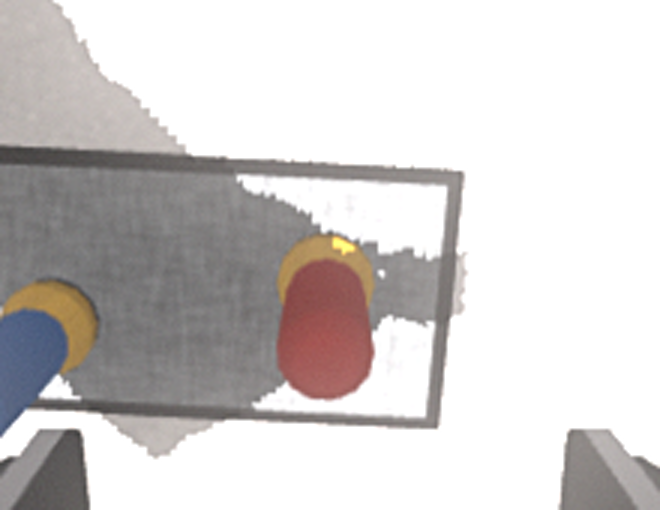

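The close crop shows the cap circle at about (258.7,206.7) and the brass foot at about (258.7,184), nearly centred between the fingers.

```bash
python3 - <<'E'
from m import *
o=manip.get_obs(); print(o["time_s"],np.round(o["position"],4),np.round(o["ee_rot"],4))
w=capture("wrist"); print(onz(w,258.7,206.7,.087),onz(w,258.7,184,.016))
for p in ([.459,.2425,.0705],[.459,.2425,.0705]): print(rel(p))
E
```

```text
1.95 [0.4572 0.2439 0.1304] [-4.312e-01 -3.109e+00  2.000e-03]
[0.45970472 0.24369895 0.087     ] [0.46092322 0.24353309 0.016     ]
[-0.00183805 -0.00215469  0.10160052]
[-0.00183805 -0.00215469  0.10160052]
```

Request:
{"name": "servo_tool", "arguments": {
  "commands": [0,0,0,0,0.002,0.025,1,0,0,0,0,0.003,0.05,1,0,0,0,0,0.003,0.075,1,0,0,0,0,0.003,0.1,1,0,0,0,0,0.003,0.1,1]
}}

```text
time_s: 2.5
position: [0.4586, 0.245, 0.0707]
ee_rot: [-0.433, -3.11, 0.001]
ft_force: [-0.6, -0.5, 0.4]
gripper_width: 0.0856
gripper_force: 0.0
```

Request:
{"name": "servo_tool", "arguments": {
  "commands": [0,0,0,0,0,0,1,0,0,0,0,0,0,1,0,0,0,0,0,0,1,0,0,0,0,0,0,1,0,0,0,0,0,0,1]
}}

```text
time_s: 3.0
position: [0.4602, 0.245, 0.0719]
ee_rot: [0.435, 3.111, 0.001]
ft_force: [0.0, 0.3, 0.2]
gripper_width: 0.0854
gripper_force: 0.0
```

```bash
python3 - <<'E'
from m import *
for i in range(3):
    o=manip.get_obs(); print(o["time_s"],np.round(o["position"],4),np.round(o["ee_rot"],4)); c=capture("top")
print(rel([.460,.2436,.0705]).round(4))
E
```

```text
3.0 [0.4602 0.245  0.0719] [4.3500e-01 3.1106e+00 7.0000e-04]
3.05 [0.46   0.245  0.0717] [4.3500e-01 3.1109e+00 4.0000e-04]
3.1 [0.4599 0.2449 0.0716] [4.3500e-01 3.1111e+00 2.0000e-04]
[-0.0008 -0.002   0.0016]
```

Request:
{"name": "servo_tool", "arguments": {
  "commands": [0,0,0,0,-0.002,0,0.6,0,0,0,0,-0.002,0,0.45,0,0,0,0,-0.002,0,0.35,0,0,0,0,-0.002,0,0.3,0,0,0,0,-0.002,0,0.2],
  "newtons": 60
}}

```text
time_s: 3.65
position: [0.4598, 0.2437, 0.0718]
ee_rot: [0.435, 3.111, -0.0]
ft_force: [-1.2, -1.4, 1.4]
gripper_width: 0.0214
gripper_force: 58.7
```

Request:
{"name": "servo_tool", "arguments": {
  "commands": [0,0,0,0,0,0,0.1,0,0,0,0,0,0,0,0,0,0,0,0,0,0,0,0,0,0,0,0,0,0,0,0,0,0,0,0]
}}

```text
time_s: 4.15
position: [0.4597, 0.2438, 0.0718]
ee_rot: [0.435, 3.111, 0.0]
ft_force: [-0.4, -1.0, 5.7]
gripper_width: 0.0212
gripper_force: 59.0
```

```bash
python3 - <<'E'
from m import *
o=manip.get_obs(); print(np.round(o["position"],4),np.round(o["ft_force"],1),o["gripper_width"])
w=capture("wrist"); a=cv2.resize(np.clip(w["pixels"][150:320,170:350].astype(float)*2,0,255).astype(np.uint8),(400,378))
s=capture("scene"); b=cv2.resize(s["pixels"][120:205,155:245],(400,378),interpolation=cv2.INTER_CUBIC)
cv2.imwrite("pics/e.png",np.hstack([a,b]))
E
```

```text
[0.4597 0.2438 0.0718] [-0.4 -1.   5.7] 0.02120307222471603
```

View pics/e.png

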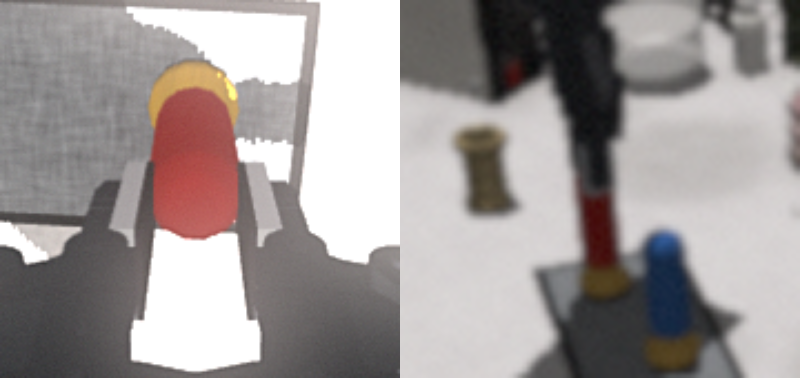

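The wrist and scene views show both pads on the handle at mid-height, the stamp upright and the blue stamp untouched. Lifting.

Request:
{"name": "servo_tool", "arguments": {
  "commands": [0,0,0,0,0,-0.01,0,0,0,0,0,0,-0.04,0,0,0,0,0,0,-0.08,0,0,0,0,0,0,-0.13,0,0,0,0,0,0,-0.17,0]
}}

```text
time_s: 4.75
position: [0.4591, 0.2438, 0.1742]
ee_rot: [-0.435, -3.111, -0.0]
ft_force: [0.8, 0.6, -1.5]
gripper_width: 0.0214
gripper_force: 58.9
```

Request:
{"name": "servo_tool", "arguments": {
  "commands": [0,0,0,0,0,-0.03,0,0,0,0,0,0,-0.03,0,0,0,0,0,0,-0.03,0,0,0,0,0,0,-0.03,0,0,0,0,0,0,-0.03,0]
}}

```text
time_s: 5.25
position: [0.4583, 0.2433, 0.1897]
ee_rot: [-0.435, -3.109, 0.002]
ft_force: [0.2, 0.2, -2.0]
gripper_width: 0.0213
gripper_force: 58.9
```

```bash
python3 - <<'E'
from m import *
o=manip.get_obs(); print(o["time_s"],np.round(o["position"],4),np.round(o["ee_rot"],4),np.round(o["ft_force"],1),np.round(o["ft_torque"],3),o["gripper_width"])
print(rel([.481,-.0937,o["position"][2]]).round(4))
E
```

```text
5.25 [0.4583 0.2433 0.1897] [-4.3450e-01 -3.1085e+00  2.3000e-03] [ 0.2  0.2 -2. ] [0.017 0.043 0.052] 0.02127762663911798
[-1.904e-01 -5.298e-01  5.000e-04]
```

Request:
{"name": "servo_tool", "arguments": {
  "commands": [0,0,0,-0.02,-0.055,0,0,0,0,0,-0.042,-0.117,0,0,0,0,0,-0.065,-0.18,0,0,0,0,0,-0.087,-0.242,0,0,0,0,0,-0.109,-0.305,0,0]
}}

```text
time_s: 5.75
position: [0.4714, 0.0484, 0.1904]
ee_rot: [-0.434, -3.11, 0.0]
ft_force: [0.4, -0.9, -1.2]
gripper_width: 0.0209
gripper_force: 59.0
```

Request:
{"name": "servo_tool", "arguments": {
  "commands": [0,0,0,-0.021,-0.06,0,0,0,0,0,-0.04,-0.115,0,0,0,0,0,-0.06,-0.17,0,0,0,0,0,-0.073,-0.205,0,0,0,0,0,-0.08,-0.225,0,0]
}}

```text
time_s: 6.25
position: [0.4809, -0.0948, 0.1905]
ee_rot: [-0.438, -3.109, -0.0]
ft_force: [-0.0, 0.1, -1.0]
gripper_width: 0.0213
gripper_force: 59.1
```

Request:
{"name": "servo_tool", "arguments": {
  "commands": [0,0,0,0,0,0.01,0,0,0,0,0,0,0.02,0,0,0,0,0,0,0.03,0,0,0,0,0,0,0.03,0,0,0,0,0,0,0.03,0]
}}

```text
time_s: 6.75
position: [0.4809, -0.0922, 0.173]
ee_rot: [-0.433, -3.111, -0.0]
ft_force: [0.2, 0.3, -1.8]
gripper_width: 0.0213
gripper_force: 59.1
```

```bash
python3 - <<'E'
from m import *
o=manip.get_obs(); print(o["time_s"],np.round(o["position"],4),np.round(o["ee_rot"],4),np.round(o["ft_force"],1))
w=capture("wrist"); 
print("face/ring proj",proj(w,[.481,-.0937,.034]),proj(w,[*o["position"][:2],o["position"][2]-.068]))
for r in ring(w,(130,90,250,180)): print(r,onz(w,*r[2],.034).round(4))
a=cv2.resize(w["pixels"][80:260,150:360],(400,343))
s=capture("scene"); q=proj(s,o["position"]).astype(int);print(q); b=cv2.resize(s["pixels"][q[1]-15:q[1]+60,q[0]-45:q[0]+42],(400,343),interpolation=cv2.INTER_CUBIC)
cv2.imwrite("pics/f.png",np.hstack([a,b]))
E
```

```text
6.75 [ 0.4809 -0.0922  0.173 ] [-4.3260e-01 -3.1107e+00 -4.0000e-04] [ 0.2  0.3 -1.8]
face/ring proj [256.56660455 175.2245665 ] [257.89591422 194.1000584 ]
('r', 3010, array([257.33, 205.75]), array([ 56.4, 106.4])) [ 0.5162 -0.1029  0.034 ]
('b', 109, array([222.46, 213.52]), array([37.8, 38.8])) [ 0.5144 -0.1448  0.034 ]
[281 176]
```

View pics/f.png

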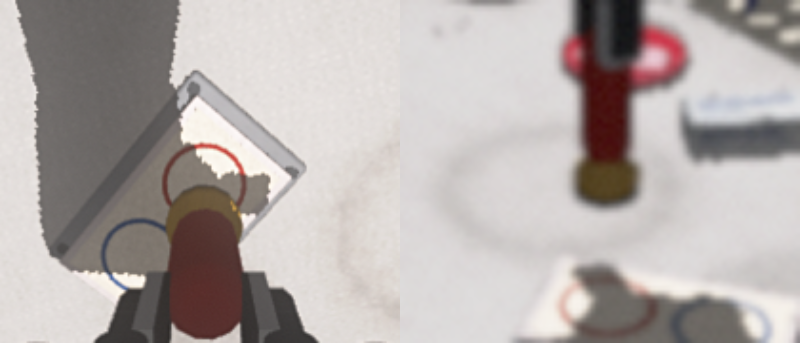

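The wrist crop shows the foot hanging just this side of the red ring (ring centre near (257,176), as predicted). The scene crop shows the stamp hanging vertical. A quick numeric tilt check comes next.

```bash
python3 - <<'E'
from m import *
w=capture("wrist"); o=manip.get_obs(); p=np.array(o["position"]); print(o["time_s"],p.round(4),np.round(o["ee_rot"],4))
h=cv2.cvtColor(w["pixels"],cv2.COLOR_BGR2HSV).astype(int)
m=((abs(h[...,0]-21)<7)&(h[...,1]>110)).astype(np.uint8); m[:150]=0;m[230:]=0;m[:,:200]=0;m[:,320:]=0
n,l,s,c=cv2.connectedComponentsWithStats(m);print("brass",s[1+np.argmax(s[1:,4])])
th=np.linspace(0,2*np.pi,60)
def box(r,zs): 
    q=np.array([proj(w,p+[r*np.cos(t),r*np.sin(t),z]) for z in zs for t in th]); return q.min(0).round(1),q.max(0).round(1)
print("foot pred",box(.017,(-.0678,-.0548))); print("handle pred",box(.013,(-.0418,.0152)))
s=capture("scene")
for n,c,roi in(("s",s,(255,160,60,60)),("w",w,(200,150,110,120))):
    x,y,W,H=roi; g=cv2.cvtColor(c["pixels"][y:y+H,x:x+W],cv2.COLOR_BGR2HSV).astype(int)
    m=(((g[...,0]<7)|(g[...,0]>170))&(g[...,1]>140)&(g[...,2]<170)).astype(np.uint8)
    for v in range(0,H,4):
        i=np.flatnonzero(m[v])
        if len(i)>4: print(n,v+y,x+i.min(),x+i.max())
print("axis scene",[proj(s,p+[0,0,z]).round(1) for z in(0,-.02,-.04,-.06)])
E
```

```text
6.9 [ 0.4816 -0.0928  0.1737] [ 4.3370e-01  3.1109e+00 -1.0000e-04]
brass [238 181  28  26 239]
foot pred (array([237.1, 175.2]), array([278.5, 218.3]))
handle pred (array([235.2, 188.5]), array([280.6, 258.7]))
s 176 275 285
s 180 277 285
s 184 277 284
s 188 277 284
s 192 277 284
axis scene [array([281.5, 175.9]), array([281.4, 183.8]), array([281.3, 191.5]), array([281.3, 199. ])]
```

Request:
{"name": "servo_tool", "arguments": {
  "commands": [0,0,0,0,-0.0015,0.025,0,0,0,0,0,-0.0015,0.05,0,0,0,0,0,-0.0015,0.075,0,0,0,0,0,-0.0015,0.095,0,0,0,0,0,-0.0015,0.105,0],
  "newtons": 80
}}

```text
time_s: 7.45
position: [0.4805, -0.0938, 0.1094]
ee_rot: [-0.435, -3.11, -0.0]
ft_force: [0.5, 0.8, -1.7]
gripper_width: 0.0203
gripper_force: 78.5
```

Request:
{"name": "servo_tool", "arguments": {
  "commands": [0,0,0,0,0,0,0,0,0,0,0,0,0,0,0,0,0,0,0,0,0,0,0,0,0,0,0,0,0,0,0,0,0,0,0]
}}

```text
time_s: 7.95
position: [0.4815, -0.0942, 0.1109]
ee_rot: [0.435, 3.11, -0.0]
ft_force: [0.4, -0.5, -1.0]
gripper_width: 0.0202
gripper_force: 78.5
```

```bash
python3 - <<'E'
from m import *
o=manip.get_obs(); print(o["time_s"],np.round(o["position"],4),np.round(o["ee_rot"],4),np.round(o["ft_force"],2))
w=capture("wrist"); print("pred ring",proj(w,[.481,-.0937,.034]))
a=cv2.resize(w["pixels"][120:290,170:345],(800,600)if 0 else (600,583)); cv2.imwrite("pics/g.png",a)
E
```

```text
7.95 [ 0.4815 -0.0942  0.1109] [ 4.3480e-01  3.1104e+00 -2.0000e-04] [ 0.43 -0.45 -0.97]
pred ring [258.26262939 190.30049692]
```

View pics/g.png

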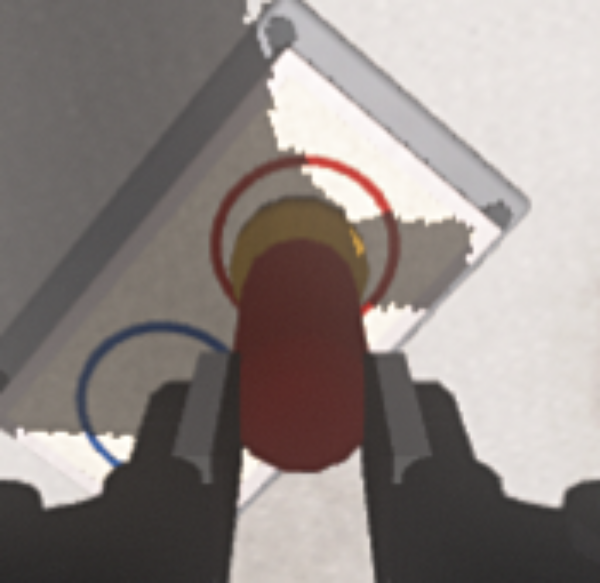

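The crop shows the foot within the ring outline, its centre at about (257.4,·) against the ring's (259.0,·). I'll compare the far edges numerically.

```bash
python3 - <<'E'
from m import *
w=capture("wrist"); o=manip.get_obs(); p=np.array(o["position"]); print(p.round(4))
th=np.linspace(0,2*np.pi,90)
def box(c,r,zs):
    q=np.array([proj(w,[c[0]+r*np.cos(t),c[1]+r*np.sin(t),z]) for z in zs for t in th]); return q.min(0).round(1),q.max(0).round(1)
f=p[2]-.0678
print("foot pred",box(p,.017,(f,)),box(p,.017,(f+.013,)), "obs L237.1 R277.6 T176.9")
print("ring pred",box([.481,-.0937],.0228,(.034,)),"obs L231.8 R286.4 T165.8")
print(onz(w,257.35,190,.045)-onz(w,258.35,190,.045),onz(w,257.35,190,.045)-onz(w,257.35,191,.045))
E
```

```text
[ 0.4813 -0.0941  0.1107]
foot pred (array([238.3, 174.8]), array([277.5, 212.2])) (array([237.2, 178.7]), array([278.6, 217.9])) obs L237.1 R277.6 T176.9
ring pred (array([232.9, 165.6]), array([283.6, 214.1])) obs L231.8 R286.4 T165.8
[-0.00023527 -0.00082217  0.        ] [-0.00086037  0.00024643  0.        ]
```

Request:
{"name": "servo_tool", "arguments": {
  "commands": [0,0,0,0,0.0015,0.002,0,0,0,0,0,0.0015,0.004,0,0,0,0,0,0.0015,0.006,0,0,0,0,0,0.0015,0.008,0,0,0,0,0,0.0015,0.01,0]
}}

```text
time_s: 8.55
position: [0.4812, -0.0932, 0.1042]
ee_rot: [-0.435, -3.111, 0.0]
ft_force: [-0.3, -0.4, -1.3]
gripper_width: 0.0203
gripper_force: 78.5
```

Request:
{"name": "servo_tool", "arguments": {
  "commands": [0,0,0,0,0,0.001,0,0,0,0,0,0,0.002,0,0,0,0,0,0,0.003,0,0,0,0,0,0,0.004,0,0,0,0,0,0,0.005,0]
}}

```text
time_s: 9.05
position: [0.4816, -0.0933, 0.1017]
ee_rot: [0.435, 3.111, -0.0]
ft_force: [-0.6, -0.5, 1.1]
gripper_width: 0.0204
gripper_force: 78.8
```

Request:
{"name": "servo_tool", "arguments": {
  "commands": [0,0,0,0,0,0.001,0,0,0,0,0,0,0.002,0,0,0,0,0,0,0.003,0,0,0,0,0,0,0.004,0,0,0,0,0,0,0.005,0]
}}

```text
time_s: 9.55
position: [0.4818, -0.0934, 0.0989]
ee_rot: [0.435, 3.11, -0.001]
ft_force: [-0.8, -0.7, 4.2]
gripper_width: 0.0203
gripper_force: 79.4
```

Request:
{"name": "servo_tool", "arguments": {
  "commands": [0,0,0,0,0,0.0008,0,0,0,0,0,0,0.0016,0,0,0,0,0,0,0.0018,0,0,0,0,0,0,0.0018,0,0,0,0,0,0,0.0018,0]
}}

```text
time_s: 10.05
position: [0.4818, -0.0934, 0.0979]
ee_rot: [0.435, 3.11, -0.001]
ft_force: [-0.7, -0.6, 6.6]
gripper_width: 0.0204
gripper_force: 79.5
```

Request:
{"name": "servo_tool", "arguments": {
  "commands": [0,0,0,0,0,0,0,0,0,0,0,0,0,0,0,0,0,0,0,0,0,0,0,0,0,0,0,0,0,0,0,0,0,0,0]
}}

```text
time_s: 10.55
position: [0.4818, -0.0934, 0.0979]
ee_rot: [0.435, 3.11, -0.001]
ft_force: [-1.4, -1.3, 6.2]
gripper_width: 0.0204
gripper_force: 79.5
```

Request:
{"name": "servo_tool", "arguments": {
  "commands": [0,0,0,0,0,0,0,0,0,0,0,0,0,0,0,0,0,0,0,0,0,0,0,0,0,0,0,0,0,0,0,0,0,0,0]
}}

```text
time_s: 11.05
position: [0.4818, -0.0934, 0.0979]
ee_rot: [0.435, 3.11, -0.001]
ft_force: [-0.5, -0.5, 6.0]
gripper_width: 0.0202
gripper_force: 79.5
```

Request:
{"name": "servo_tool", "arguments": {
  "commands": [0,0,0,0,0,-0.001,0,0,0,0,0,0,-0.003,0,0,0,0,0,0,-0.005,0,0,0,0,0,0,-0.008,0,0,0,0,0,0,-0.011,0]
}}

```text
time_s: 11.55
position: [0.4806, -0.0928, 0.1033]
ee_rot: [-0.435, -3.11, -0.001]
ft_force: [-0.4, -0.6, -1.3]
gripper_width: 0.0202
gripper_force: 78.5
```

Request:
{"name": "servo_tool", "arguments": {
  "commands": [0,0,0,0,0,-0.004,0,0,0,0,0,0,-0.01,0,0,0,0,0,0,-0.04,0,0,0,0,0,0,-0.09,0,0,0,0,0,0,-0.14,0]
}}

```text
time_s: 12.05
position: [0.4803, -0.0928, 0.1881]
ee_rot: [-0.435, -3.109, -0.001]
ft_force: [1.5, 0.6, -1.1]
gripper_width: 0.0201
gripper_force: 78.6
```

```bash
python3 - <<'E'
from m import *
o=manip.get_obs(); print(o["time_s"],np.round(o["position"],4),np.round(o["ee_rot"],4),np.round(o["ft_force"],2))
print(rel([.4595,.2437,.19]).round(4))
E
```

```text
12.05 [ 0.4803 -0.0928  0.1881] [-4.3460e-01 -3.1091e+00 -8.0000e-04] [ 1.48  0.59 -1.08]
[ 0.1872  0.5298 -0.0026]
```

Request:
{"name": "servo_tool", "arguments": {
  "commands": [0,0,0,0.018,0.05,-0.004,0,0,0,0,0.04,0.112,-0.008,0,0,0,0,0.062,0.174,-0.008,0,0,0,0,0.084,0.237,-0.008,0,0,0,0,0.106,0.3,-0.008,0]
}}

```text
time_s: 12.55
position: [0.469, 0.0988, 0.1928]
ee_rot: [0.436, 3.111, 0.0]
ft_force: [0.1, -1.9, -1.1]
gripper_width: 0.0204
gripper_force: 78.7
```

Request:
{"name": "servo_tool", "arguments": {
  "commands": [0,0,0,0.021,0.06,0,0,0,0,0,0.042,0.118,0,0,0,0,0,0.062,0.175,0,0,0,0,0,0.077,0.215,0,0,0,0,0,0.082,0.23,0,0]
}}

```text
time_s: 13.05
position: [0.4594, 0.2457, 0.1926]
ee_rot: [-0.43, -3.111, -0.001]
ft_force: [-0.2, -1.1, -1.6]
gripper_width: 0.0204
gripper_force: 78.7
```

Request:
{"name": "servo_tool", "arguments": {
  "commands": [0,0,0,0,0,0.03,0,0,0,0,0,0,0.07,0,0,0,0,0,0,0.11,0,0,0,0,0,0,0.14,0,0,0,0,0,0,0.16,0]
}}

```text
time_s: 13.55
position: [0.459, 0.2425, 0.0951]
ee_rot: [-0.436, -3.109, 0.003]
ft_force: [-0.6, -0.3, -1.6]
gripper_width: 0.0204
gripper_force: 78.7
```

```bash
python3 - <<'E'
from m import *
c=capture("top");c=capture("top")
o=manip.get_obs(); print(o["time_s"],np.round(o["position"],4),np.round(o["ee_rot"],4),np.round(o["ft_force"],2))
print(rel([.4595,.2437,.0718]).round(4))
E
```

```text
13.65 [0.4584 0.2424 0.0949] [-0.4355 -3.1076  0.0035] [-0.37  0.01 -1.34]
[-0.0012  0.0026  0.0385]
```

Request:
{"name": "servo_tool", "arguments": {
  "commands": [0,0,0,0,0,0.012,0,0,0,0,0,0,0.022,0,0,0,0,0,0,0.028,0,0,0,0,0,0,0.032,0,0,0,0,0,0,0.035,0]
}}

```text
time_s: 14.15
position: [0.4602, 0.2436, 0.0757]
ee_rot: [0.435, 3.111, 0.0]
ft_force: [-0.6, -0.4, -0.9]
gripper_width: 0.0203
gripper_force: 78.7
```

Request:
{"name": "servo_tool", "arguments": {
  "commands": [0,0,0,0,0,0.001,0,0,0,0,0,0,0.002,0,0,0,0,0,0,0.003,0,0,0,0,0,0,0.004,0,0,0,0,0,0,0.004,0]
}}

```text
time_s: 14.65
position: [0.4601, 0.2436, 0.0733]
ee_rot: [0.435, 3.111, 0.0]
ft_force: [-0.2, -0.4, -0.7]
gripper_width: 0.0204
gripper_force: 78.7
```

Request:
{"name": "servo_tool", "arguments": {
  "commands": [0,0,0,0,0,0.0006,0,0,0,0,0,0,0.0012,0,0,0,0,0,0,0.0018,0,0,0,0,0,0,0.0024,0,0,0,0,0,0,0.0028,0]
}}

```text
time_s: 15.15
position: [0.4603, 0.2436, 0.0719]
ee_rot: [0.435, 3.111, -0.0]
ft_force: [-0.6, -1.1, 2.2]
gripper_width: 0.0203
gripper_force: 79.1
```

Request:
{"name": "servo_tool", "arguments": {
  "commands": [0,0,0,0,0,0.0003,0,0,0,0,0,0,0.0003,0.1,0,0,0,0,0,0.0003,0.25,0,0,0,0,0,0.0003,0.4,0,0,0,0,0,0.0003,0.6],
  "newtons": 20
}}

```text
time_s: 15.65
position: [0.4599, 0.2436, 0.0713]
ee_rot: [-0.435, -3.111, -0.0]
ft_force: [-0.3, -0.2, 0.5]
gripper_width: 0.0474
gripper_force: 0.0
```

Request:
{"name": "servo_tool", "arguments": {
  "commands": [0,0,0,0,0,0,0.8,0,0,0,0,0,0,1,0,0,0,0,0,0,1,0,0,0,0,0,0,1,0,0,0,0,0,0,1]
}}

```text
time_s: 16.15
position: [0.46, 0.2436, 0.0714]
ee_rot: [-0.435, -3.111, 0.0]
ft_force: [-0.8, -0.3, 0.6]
gripper_width: 0.0855
gripper_force: 0.0
```

Request:
{"name": "servo_tool", "arguments": {
  "commands": [0,0,0,0,0,-0.02,1,0,0,0,0,0,-0.06,1,0,0,0,0,0,-0.12,1,0,0,0,0,0,-0.18,1,0,0,0,0,0,-0.22,1]
}}

```text
time_s: 16.65
position: [0.4613, 0.244, 0.2073]
ee_rot: [0.434, 3.108, 0.003]
ft_force: [0.2, -0.1, 0.0]
gripper_width: 0.0854
gripper_force: 0.0
```

Request:
{"name": "servo_tool", "arguments": {
  "commands": [0,0,0,0,0,0,1,0,0,0,0,0,0,1,0,0,0,0,0,0,1,0,0,0,0,0,0,1,0,0,0,0,0,0,1]
}}

```text
time_s: 17.15
position: [0.4591, 0.2432, 0.2021]
ee_rot: [-0.435, -3.109, 0.002]
ft_force: [0.3, 0.7, 0.3]
gripper_width: 0.0858
gripper_force: 0.0
```

```bash
python3 - <<'E'
from m import *
o=manip.get_obs(); print(o["time_s"],np.round(o["position"],4),np.round(o["ft_force"],2),o["gripper_width"])
w=capture("wrist")["pixels"]; s=capture("scene")["pixels"]
a=cv2.resize(w[100:230,120:320],(400,260)); b=cv2.resize(s[140:230,170:309],(400,260),interpolation=cv2.INTER_CUBIC)
cv2.imwrite("pics/i.png",np.hstack([np.clip(a*1.4,0,255).astype(np.uint8),b]))
E
```

```text
17.15 [0.4591 0.2432 0.2021] [0.34 0.73 0.25] 0.0858004733064445
```

View pics/i.png

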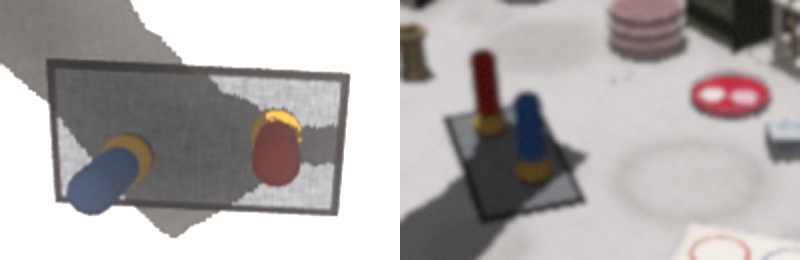

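Both stamps stand upright on the mat, red at about (277,150) and blue at about (110,175) in the wrist crop, and the gripper is well clear.

```bash
python3 -c "
from h import *
print(ticket.job_done())"
```

```text
the job is handed in; nothing more can be done
None
```

I pressed the red stamp about 4 mm down in the red ring (about 7 N), held it for just over a second and lifted it straight off. It is back upright on the mat and released, the blue stamp is untouched, and the job is handed in at about 17 s; no verdict was returned.

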